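# Load a glued card into the ratchet bonding press

## Task

Put the green card with the silver heat sink into the bonding press to cure: pull the press arm up by its black knob, notch by notch on its pawl, until the foot hangs clear of the heat sink's height, then slide the card flat between the guides, heat sink first, until it meets the end stop, and let go of it. Then squeeze the orange release lever against the arm, let the arm down gently by hand until its rubber foot is on the heat sink, and let go so that the arm's own weight rests there. Never open the release while the card is not in place, do not bang or press hard on the heat sink, and leave the other things on the bench where they are.

Things in the scene. Friction and masses are not known exactly. Their poses are not given: they have to be found in the camera images.
- nest (a point): Fixed bonding press on a dark steel base plate 360 x 130 mm, 10 mm thick. This point is on the plate's top face, straight under the foot. x points from the open front, where the card goes in, to the column at x = +170 mm; z up. The plate reaches from x = -150 to +210 mm.
- end_stop (a point): Middle of the face of the cross bar that is the card's end stop, 40 mm beyond the nest point. Two aluminium guide bars, 12 mm high, inner faces at y = +-32 mm, run from the stop to 90 mm in front of it, then flared lips to 112 mm in front of it (mouth 80 mm wide). Axes as the nest's.
- press_arm (a joint): Height (m) of the blue arm on its toothed column: 0 lowest, end of travel 0.075. A sprung pawl holds it at notches 10 mm apart (0, 0.010 .. 0.070). Pulled up it climbs past the pawl with clicks (pull 4 to 15 N, rising and falling at each tooth); let go, it drops to the last notch passed; it only comes down with the release lever squeezed. It weighs 0.64 kg.
- foot_mount (a point): Underside of the arm's end, 70 mm + joint press_arm above the table. From it hangs a round rubber foot, 32 mm across, on a screwed stem. The foot's underside is 34 to 54 mm below this point: how far it is screwed out differs and is not measured. At press_arm 0.050 or more it surely clears the heat sink. The rubber gives 1 mm per 5 N.
- knob (a point): Middle of the black pull knob on the arm's end, straight above the foot: upright cylinder 32 mm across, 27 mm high, its underside 15 mm above the arm; 119 mm + joint press_arm above the table. It moves with the arm. Axes as the nest's.
- squeeze (a point): Where arm and release lever are pinched: mid-height of the arm's bar (18 mm wide, 20 high), 70 mm from the knob towards the column, 80 mm + joint press_arm above the table. The orange lever (5 thick, 18 high) runs along its +y side, 4.5 mm off. The bar cannot yield: close along y about this point, the middle of the pair when shut (23 mm over both, 27.5 before).
- pawl (a joint): Angle (rad) of pawl and orange release lever: 0 nose in the teeth, 0.10 lever squeezed right in. The nose is free from about 0.07, 1 mm before the lever is right in; from then on only the hand's grip carries the arm, so squeeze in one quick firm go, the finger on the bar's side touching first. 4 to 9 N moves the lever; released, it springs back. Its pin is 45 mm from the squeeze point towards the column.
- card_block (a point): Centre of the black connector block on the green card: 30 mm along the card, 24 mm across, 24 mm high; 16 mm above the card's underside; a good grip. x runs along the card to its heat sink end, z up. It lies 105 mm from the heat sink's centre, on the card's -x side.
- card_sink (a point): Centre of the silver finned heat sink on the green card: 70 mm along the card, 52 across, 46 high, top 50 mm and this point 27 mm above the card's underside. The board is 165 x 60 x 4 mm, about 0.2 kg, and ends 40 mm beyond this point: against the end stop, this point is over the nest point. It starts flat on the table. x along the card to this end.
- bare_card: Blue circuit card of the same size and shape as the green one but without a heat sink, lying flat (not to be used); sizes in mm, leave it alone
- spare_sink: Loose copper-coloured finned heat sink, 70 x 52 x 46 high (not to be used); sizes in mm, leave it alone
- hard_drive: 3.5-inch hard drive lying flat, 147 x 102 x 26; sizes in mm, leave it alone
- glue_jar: Small jar with a red cap, 44 across, 55 high; sizes in mm, leave it alone
- driver: Screwdriver with a red handle, lying flat; sizes in mm, leave it alone
- screw_tray: Grey divided tray, 120 x 90 x 30 high; sizes in mm, leave it alone
- case_fan: Black 92 mm case fan lying flat, 25 high; sizes in mm, leave it alone
Things that resemble listed ones, but are neither listed nor needed, are in the scene too. What is shaped like the part that bears card_block but red is not meant.

How it is judged:
On the way, in this order (a step that is already met when the one before it is completed fails the run):
1. the arm hangs on its pawl, let go of, raised to where the foot can clear the heat sink (value of joint press_arm above 0.026 m and contact force between the fingers and press_arm below 0.1 N and velocity of joint press_arm between -0.01 and 0.01 m/s and value of joint pawl below 0.05 rad), for 0.2 s.
2. the green card lies flat between the guides against the end stop, let go of (x of card_sink in the frame of nest above -0.004 m and y of card_sink in the frame of nest between -0.004 and 0.004 m and z of card_sink in the frame of nest below 0.031 m and angle between the x axis of card_sink and the x axis of nest, either way round below 0.06 rad and contact force between the fingers and card below 0.1 N), for 0.2 s.
At the end, for the whole second after the job is handed in: The green card lies flat between the guides, its heat sink within 4 mm of its place against the end stop and square to the guides within 0.06 rad; the foot of the released arm rests on the heat sink with 2 to 14 N (about the arm's weight), all at rest (x of card_sink in the frame of nest above -0.004 m and y of card_sink in the frame of nest between -0.004 and 0.004 m and z of card_sink in the frame of nest below 0.031 m and angle between the x axis of card_sink and the x axis of nest, either way round below 0.06 rad and contact force between press_arm and card between 2 and 14 N and velocity of joint press_arm between -0.01 and 0.01 m/s and linear speed of card below 0.01 m/s); the robot touches nothing.
It fails at once if the fingers press the release lever open (over 0.065 rad) while the heat sink is more than 20 mm from its place in the press (value of joint pawl above 0.065 rad and contact force between the fingers and pawl above 0.5 N and horizontal distance between card_sink and nest above 0.02 m).
It fails at once if the arm presses on or strikes the card with more than 20 N (contact force between press_arm and card above 20 N).
It fails at once if one of the other things on the bench is moved by more than 30 mm (distance of any of bare_card, spare_sink, hard_drive, glue_jar, driver, screw_tray, case_fan from where it was at the start of the episode above 0.03 m).
It also fails if it takes over 67 s, if anything falls off the work surface, if the arm or the gripper's body presses on something with over 40 N, if the wrist force passes 120 N, or if a joint passes its speed limit or range.

## Robot

A 6-joint arm with a two-finger parallel gripper is mounted at the origin on the work surface. World frame = base frame: x ahead of the robot, y to its left, z up, the work surface at z = 0. Lengths are in m, angles in rad, forces in N, time in s.
With the tool pointing down it reaches from about 0.35 to 0.725 m from the base axis. Payload 6 kg.
Tool frame: the origin (TCP) lies midway between the tips of the shut fingers; the grasp point (between the pads) lies 19 mm behind it (arm.grip_point_offset is the distance from the TCP to the grasp point, in m); z points along the fingers, y is the direction in which the jaws open and shut (so a half turn about z gives the same grasp; the last joint's range is limited). The gripper opens to 85 mm and grips with 20 to 120 N. Pads are 22 mm wide; open, the fingers measure 114 mm over their backs; the gripper's body (76 mm by 85 mm) begins 54 mm behind the grasp point. The pads swing forward as they close: fully open they stand 13 mm farther back than shut.
Start: joints at [0.334, 0.04, 0.085, 0, -1.615, -0.334], TCP at [0.6, 0, 0.231] pointing down, gripper open.
Joint ranges: [-2.56, 2.56], [-1.29, 2.01], [-1.08, 1.49], [-3.29, 1.98], [-2.81, -0.18], [-2.99, 2.99]. Speed limits (rad/s): [2.57, 2.57, 3.01, 3.14, 3.14, 3.14].

## Interface

Orientations are given as a unit quaternion [w, x, y, z].
In Python, from bench import arm, get_image, order gives the robot as it stands.
- The arm moves only by the shell command python3 -m jog 'ROWS' [OPENING]. ROWS is a JSON object of lists of equal length, an entry for each row: "translation": the shift along the tool's x, y, z in cm, a list of three; "twist": the turn, a rotation vector about the tool's x, y, z in rad, a list of three. In form: {"translation": [[x, y, z], ...], "twist": [[rx, ry, rz], ...]}. A call has exactly 10 rows; each row shifts and turns the commanded pose from where the row before left it, along the tool's axes as they then stand; what a row does not reach is not made up. A row lasts 1/12 s, in which the tool goes at most 41.7 mm and 7.16 degrees, less where a joint would pass 70% of its speed; a pose out of reach is approached as far as the arm can. A call with a gripper value outside its range is refused whole. OPENING is the finger opening in cm, from 0 to 8.54, set as the call begins (- or left out, the last holds). The fingers move at their own pace and stop on an object; the grip force is fixed at half the most. Time passes only in rows, so rows that do not move let the fingers close, or fill a call up. It gives the time, the measured TCP pose, the force and the opening at its end, in the units of the state.
- arm.read_state(): the state, without advancing time (a new reading comes with each control period).
- get_image(name): name is "scene" or "side" or "wrist"; returns a dict with "color" (480x640x3 uint8, red, green, blue), "depth" (480x640 float32, m along the optical axis (not along the pixel's ray), 0 where there is no reading), "fx", "fy", "cx", "cy" (pixels), "rvec" (rotation vector, rad) and "tvec" (3), from world to camera coordinates, as OpenCV has them; the wrist camera has in their place "mount" (4x4, takes a point from camera to tool coordinates, whose origin is the TCP and whose axes are the flange's). Camera axes: x right, y down, z forward; pixel columns grow to the right and rows downward; lengths in m; the calibration is good to about 2 mm. A picture is of the moment at which its call begins: read the wrist's pose just before it.
- order.sign_off(): hands the job in, once; it reports no verdict.
The state is a dict: "time": time; "qpos": joint angles; "qvel": joint speeds; "tau": joint torques, N m; "ee_pos": TCP position; "tool_rot": TCP orientation; "force": force on the tool from outside, world axes, zero at the start; "moment": the same for the moment, N m; "width": finger opening in m.
Only numpy, scipy, OpenCV 4.12 (cv2) and the standard library are available. Lean on these libraries where they do the work, as an engineer would, in place of code of your own. Each camera call takes 0.05 s, during which the arm holds its last target. There are 200 camera calls.

## Working session

There is one attempt and no reset: what is moved stays moved. The work goes in short steps, Python scripts to look and compute and a shell command to move; the robot and the scene stay as the last step left them, time stands still between calls to the robot, and variables do not carry over. Pictures are saved under pics/ and viewed, about 8 in all and at most 12, crops included, and the job is handed in when it is done.

```bash
ls; mkdir -p pics
cat > h.py <<'E'
import numpy as np, cv2
from bench import arm,get_image,order
from scipy.spatial.transform import Rotation as R
def save(im,n,crop=None,s=1):
    c=im["color"][:,:,::-1]
    if crop: x0,y0,x1,y1=crop; c=c[y0:y1,x0:x1]
    cv2.imwrite("pics/"+n+".png",cv2.resize(c,None,fx=s,fy=s,interpolation=cv2.INTER_CUBIC))
def pts(im):  # world point per pixel from depth
    d=im["depth"];v,u=np.mgrid[:480,:640]
    P=np.stack([(u-im["cx"])/im["fx"]*d,(v-im["cy"])/im["fy"]*d,d],-1)
    if "rvec" in im:
        M=R.from_rotvec(np.ravel(im["rvec"])).as_matrix();return (P-np.ravel(im["tvec"]))@M
    s=im["st"];m=np.array(im["mount"]);P=P@m[:3,:3].T+m[:3,3]
    return P@rot(s).T+np.array(s["ee_pos"])
def rot(s):
    w,x,y,z=s["tool_rot"];return R.from_quat([x,y,z,w]).as_matrix()
def wrist():
    s=arm.read_state();im=get_image("wrist");im["st"]=s;return im
E
python3 - <<'E'
from h import *
s=arm.read_state();print(s);print(rot(s).round(3))
a=get_image("scene");save(a,"scene");b=get_image("side");save(b,"side")
for i in(a,b):
    M=R.from_rotvec(np.ravel(i["rvec"])).as_matrix();print("cam",-M.T@np.ravel(i["tvec"]),M[2],i["fx"],(i["depth"]>0).mean())
E
```

```text
pics
{'time': 0.0, 'qpos': array([ 3.33699081e-01,  4.08122194e-02,  8.37967061e-02, -4.56126381e-04,
       -1.61546169e+00, -3.33724855e-01]), 'qvel': array([ 1.25929651e-03, -8.23963200e-04, -7.78761823e-05, -2.48926987e-04,
        1.60539774e-03, -1.69345097e-03]), 'tau': array([-7.27207535e-04, -3.68200672e+01,  3.47413230e+01,  6.93227157e+00,
       -5.48646509e-03, -9.47124363e-06]), 'ee_pos': array([5.99681002e-01, 8.22755144e-05, 2.30272330e-01]), 'tool_rot': array([-6.56702951e-04, -7.07104466e-01,  7.07108561e-01,  5.71831682e-04]), 'force': array([-0.48093954,  0.98875449, -0.26922428]), 'moment': array([-0.01079472,  0.00322749, -0.00025939]), 'width': 0.08495547416350872}
[[-0.    -1.    -0.002]
 [-1.     0.    -0.   ]
 [ 0.     0.002 -1.   ]]
cam [ 1.28697805 -0.71141345  0.91596255] [-0.58425939  0.52087127 -0.62236169] 473.5356277113922 0.994189453125
cam [0.46027128 1.12224124 0.9388615 ] [ 0.05280306 -0.80321287 -0.59334722] 476.55767198556504 0.9959505208333334
```

View pics/scene.png

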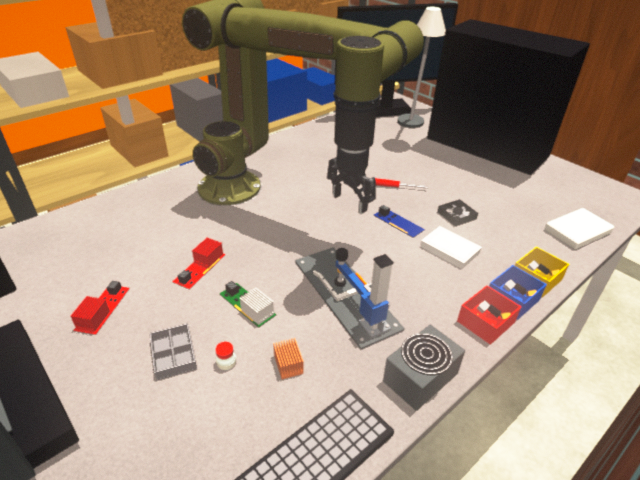

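View pics/side.png

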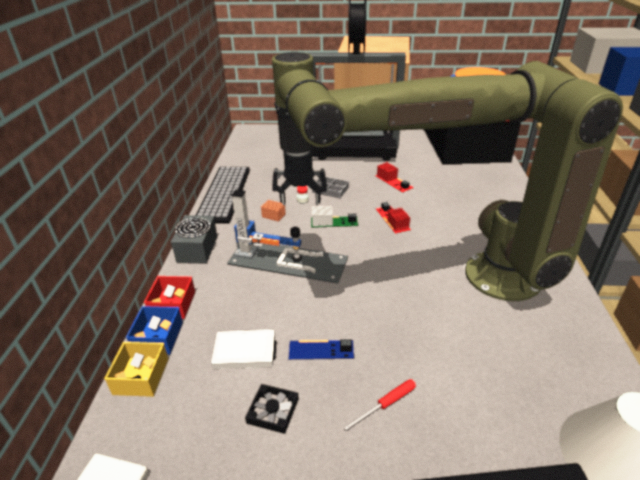

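Scene view: the green card is at (248,302), with its sink at (257,303) and block at (233,288). The press knob is at (342,256), the column at (381,285) and the base plate at (350,295). Lookalikes are the red cards at (100,300) and (200,262), the blue bare card at (400,220) and the copper sink at (288,358). I choose the green card with the silver sink.

Run:
```python
from h import *
a=get_image("scene");b=get_image("side")
for n,i in(("scene",a),("side",b)):
    P=pts(i);hsv=cv2.cvtColor(i["color"],cv2.COLOR_RGB2HSV);H,S,V=[hsv[...,k].astype(int) for k in range(3)]
    T=(P[...,0]>.3)&(P[...,0]<1.05)&(abs(P[...,1])<.5)&(P[...,2]<.3)
    g=T&(H>50)&(H<80)&(S>100)&(P[...,2]<.05); q=P[g]; print(n,"green",len(q),np.median(q,0).round(3))
    c=np.median(q,0)
    near=T&(np.hypot(P[...,0]-c[0],P[...,1]-c[1])<.13)
    s=P[near&(P[...,2]>.042)&(P[...,2]<.058)&(S<60)];r=cv2.minAreaRect((s[:,:2]*1000).astype(np.float32));print(" sink top",r,np.median(s[:,2]))
    k=P[near&(P[...,2]>.023)&(P[...,2]<.034)&(V<75)];print(" block top",len(k),cv2.minAreaRect((k[:,:2]*1000).astype(np.float32)))
    bl=P[T&(H>100)&(H<125)&(S>120)&(P[...,2]>.06)&(P[...,1]<.2)];
    r=cv2.minAreaRect((bl[:,:2]*1000).astype(np.float32));print(" arm",len(bl),r,bl[:,2].min(),np.percentile(bl[:,2],[50,90]))
    cc=np.array(r[0])/1000
    nr=T&(np.hypot(P[...,0]-cc[0],P[...,1]-cc[1])<.2)
    k=P[nr&(V<60)&(P[...,2]>.125)&(P[...,2]<.137)];
    if len(k):print(" knob?",len(k),np.median(k,0),k.min(0),k.max(0))
    pl=P[nr&(abs(P[...,2]-.010)<.004)&(V<110)];print(" plate",len(pl),cv2.minAreaRect((pl[:,:2]*1000).astype(np.float32)))
    o=P[nr&(H>5)&(H<20)&(S>150)&(P[...,2]>.065)];print(" lever",len(o),o.mean(0) if len(o) else 0)
save(a,"crop",(200,220,430,400),3)
```

```text
scene green 203 [ 0.475 -0.288  0.003]
 sink top ((558.8555297851562, -271.46038818359375), (72.87181854248047, 54.48151397705078), 5.00276517868042) 0.04701971870958433
 block top 14 ((464.32568359375, -283.5054626464844), (26.279346466064453, 10.794212341308594), 55.293243408203125)
 arm 346 ((720.0471801757812, -75.41767883300781), (42.418155670166016, 192.4807891845703), 78.29612731933594) 0.07884391729762079 [0.08899407 0.1133689 ]
 knob? 39 [ 0.62873642 -0.04679277  0.12888565] [ 0.6165117  -0.05835773  0.12515915] [ 0.63818951 -0.03392298  0.13217319]
 plate 1056 ((679.0804443359375, -60.80122375488281), (130.55532836914062, 312.6883544921875), 75.09895324707031)
 lever 20 [ 0.69256155 -0.04428362  0.08459483]
side green 155 [ 0.484 -0.266  0.004]
 sink top ((557.9654541015625, -269.4140930175781), (69.90914916992188, 64.77625274658203), 5.1932373046875) 0.048676299116848495
 block top 12 ((455.1025390625, -269.3918762207031), (24.323787689208984, 10.827119827270508), 0.1319110095500946)
 arm 203 ((697.0470581054688, -48.6212158203125), (39.45457077026367, 171.82398986816406), 68.12689208984375) 0.07382913607668266 [0.08909486 0.11322643]
 knob? 36 [ 0.62332595 -0.03246994  0.12976116] [ 0.61357856 -0.04579517  0.12510576] [ 0.6348316  -0.02422966  0.13484043]
 plate 980 ((659.3799438476562, -53.002906799316406), (146.4436492919922, 327.8389892578125), 78.179931640625)
 lever 86 [ 0.71082145 -0.04163226  0.07939999]
```

View pics/crop.png

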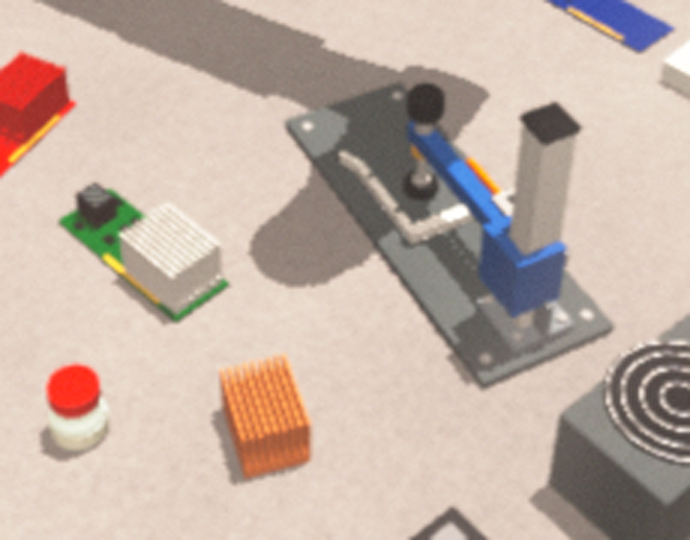

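The crop confirms the green card with the silver sink: sink at crop (170,255) and block at (97,205). The press knob is at crop (425,103). I'll move over the knob and turn the jaws across the press.

```bash
python3 -m jog '{"translation":[[1.7,-0.5,-2],[1.8,-0.5,-2],[0,0,0],[0,0,0],[0,0,0],[0,0,0],[0,0,0],[0,0,0],[0,0,0],[0,0,0]],"twist":[[0,0,0],[0,0,0],[0,0,-0.12],[0,0,-0.12],[0,0,-0.12],[0,0,-0.12],[0,0,-0.12],[0,0,-0.12],[0,0,-0.12],[0,0,-0.12]]}'
python3 -m jog '{"translation":[[0,0,0],[0,0,0],[0,0,0],[0,0,0],[0,0,0],[0,0,0],[0,0,0],[0,0,0],[0,0,0],[0,0,0]],"twist":[[0,0,-0.1],[0,0,-0.1],[0,0,-0.1],[0,0,-0.08],[0,0,0],[0,0,0],[0,0,0],[0,0,0],[0,0,0],[0,0,0]]}'
python3 - <<'E'
from h import *
w=wrist();save(w,"w1");print(w["st"]["ee_pos"],rot(w["st"]).round(3))
P=pts(w);i=w["color"];hsv=cv2.cvtColor(i,cv2.COLOR_RGB2HSV);H,S,V=[hsv[...,k].astype(int) for k in range(3)]
ok=w["depth"]>0
bl=ok&(H>100)&(H<125)&(S>120)&(P[...,2]>.06)
q=P[bl];print("arm",len(q),cv2.minAreaRect((q[:,:2]*1000).astype(np.float32)))
k=ok&(V<60)&(P[...,2]>.125)&(P[...,2]<.14)&(abs(P[...,0]-.627)<.04)&(abs(P[...,1]+.04)<.04);q=P[k];print("knob",len(q),cv2.minEnclosingCircle((q[:,:2]*1000).astype(np.float32)),q[:,2].max())
gd=ok&(abs(P[...,2]-.022)<.003);q=P[gd];print("guides",len(q))
pl=ok&(abs(P[...,2]-.010)<.004);q=P[pl];print("plate",len(q),cv2.minAreaRect((q[:,:2]*1000).astype(np.float32)))
E
```

```text
time: 1.03
ee_pos: [0.6099, -0.035, 0.2709]
tool_rot: [0.0, 0.955, -0.298, -0.0]
force: [0.4, -0.0, -0.3]
width: 0.0854
time: 1.87
ee_pos: [0.61, -0.035, 0.2712]
tool_rot: [0.0, 0.993, -0.115, -0.0]
force: [0.9, -0.2, -0.9]
width: 0.0857
[ 0.6099801  -0.03497236  0.27124393] [[ 0.973 -0.229 -0.   ]
 [-0.229 -0.973 -0.   ]
 [-0.     0.    -1.   ]]
arm 4703 ((686.0865478515625, -37.659568786621094), (201.8352813720703, 140.37059020996094), 0.5507911443710327)
knob 1002 ((626.9569091796875, -42.19450378417969), 15.693614959716797) 0.13365162247496679
guides 4041
plate 25174 ((588.391845703125, 36.497039794921875), (879.606201171875, 488.34942626953125), 83.39287567138672)
```

View pics/w1.png

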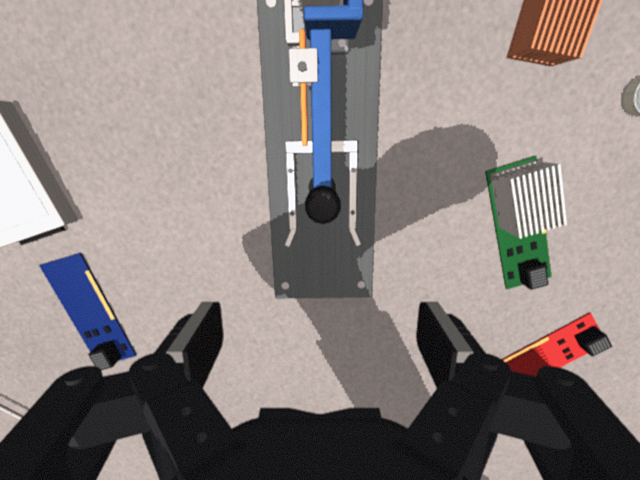

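Wrist view: knob at (322,204), guides at x≈291 and 355 with their lips at (290,240) and (357,240), end stop at y≈147, plate front edge at y≈297. The green card shows its block at (534,275) and its sink at (535,198). I'll measure these from the same picture.

Run:
```python
from h import *
w=wrist();P=pts(w);i=w["color"];hsv=cv2.cvtColor(i,cv2.COLOR_RGB2HSV);H,S,V=[hsv[...,k].astype(int) for k in range(3)]
m=((V>40)&(V<120)&(S<70)&(abs(P[...,2]-.010)<.006)).astype(np.uint8)
# plate edges by row
L=[];Rr=[]
def proj(u,v,z):
    m4=np.array(w["mount"]);s=w["st"];Rw=rot(s);d=Rw@(m4[:3,:3]@np.array([(u-w["cx"])/w["fx"],(v-w["cy"])/w["fy"],1]));o=Rw@m4[:3,3]+s["ee_pos"];return (o+d*(z-o[2])/d[2])[:2]
gray=cv2.GaussianBlur(cv2.cvtColor(i,cv2.COLOR_RGB2GRAY),(3,3),0).astype(int)
gx=gray[:,2:]-gray[:,:-2]
for v in range(20,290,5):
    a=np.argmin(gx[v,250:285]) +251
    L.append(proj(a,v,.01))
    if v<90 or v>250: b=np.argmax(gx[v,360:395])+361;Rr.append(proj(b,v,.01))
gl=[];gr=[]
for v in range(162,222,4):
    gl.append(proj(np.argmin(gx[v,290:306])+291,v,.022)); gr.append(proj(np.argmax(gx[v,340:356])+341,v,.022))
for n,q in(("L",L),("R",Rr),("gl",gl),("gr",gr)):
    vx,vy,x,y=cv2.fitLine(np.array(q,np.float32),cv2.DIST_HUBER,0,.001,.001).ravel();print(n,np.arctan(vy/vx),"y at x=.627:",y+(.627-x)*vy/vx)
print("plate front",proj(323,297,.01),"stop face",proj(300,153,.022),proj(345,153,.022))
gy=gray[2:]-gray[:-2]
print("grad rows col300",gray[138:160,300],"col345",gray[138:160,345],"front col323",gray[290:304,323])
X=P[...,0];Y=P[...,1];Z=P[...,2]
near=(np.hypot(X-.5,Y+.28)<.15)
g=near&(H>45)&(H<85)&(S>100)&(Z<.012);r=cv2.minAreaRect((P[g][:,:2]*1000).astype(np.float32));print("green",g.sum(),r)
s=near&(Z>.045)&(Z<.056)&(S<60);print("sink",s.sum(),cv2.minAreaRect((P[s][:,:2]*1000).astype(np.float32)))
k=near&(Z>.025)&(Z<.033)&(V<90)&(np.arange(640)[None]>500);print("block",k.sum(),cv2.minAreaRect((P[k][:,:2]*1000).astype(np.float32)))
```

```text
L -0.21773866 y at x=.627: 0.024857543
R -0.21788527 y at x=.627: -0.10898972
gl -0.22454444 y at x=.627: -0.009680575
gr -0.20405659 y at x=.627: -0.074707165
plate front [ 0.4813343 -0.0101699] stop face [ 0.66954303 -0.02693413] [ 0.65789281 -0.07648149]
grad rows col300 [125 127 155 209 244 251 250 249 249 250 249 250 251 244 205 149 120 119
 122 122 122 122] col345 [ 97 102 151 217 248 249 245 245 247 249 250 252 245 202 133  93  94 100
  97  94  94  93] front col323 [ 74  74  74  73  73  73  75  84  99 110 111 109 108 107]
green 1955 ((518.626953125, -273.5332336425781), (163.33163452148438, 59.83207702636719), 5.294105052947998)
sink 2737 ((560.5382080078125, -271.3885803222656), (71.03573608398438, 53.854759216308594), 4.730350494384766)
block 208 ((457.19793701171875, -279.1708984375), (29.610618591308594, 24.583295822143555), 3.91575288772583)
```

```bash
python3 -m jog '{"translation":[[1.8,0.3,0],[0,0,3.4],[0,0,3.4],[0,0,3.4],[0,0,3.4],[0,0,2],[0,0,1.5],[0,0,0],[0,0,0],[0,0,0]],"twist":[[0,0,-0.015],[0,0,0],[0,0,0],[0,0,0],[0,0,0],[0,0,0],[0,0,0],[0,0,0],[0,0,0],[0,0,0]]}'
python3 -m jog '{"translation":[[0,0,0],[0,0,0],[0,0,0],[0,0,0],[0,0,0],[0,0,0],[0,0,0],[0,0,0],[0,0,0],[0,0,0]],"twist":[[0,0,0],[0,0,0],[0,0,0],[0,0,0],[0,0,0],[0,0,0],[0,0,0],[0,0,0],[0,0,0],[0,0,0]]}' 0
```

```text
time: 2.8
ee_pos: [0.6276, -0.0421, 0.1021]
tool_rot: [0.0, 0.994, -0.108, 0.001]
force: [0.4, -0.7, 0.4]
width: 0.0854
time: 3.63
ee_pos: [0.627, -0.0417, 0.1008]
tool_rot: [-0.0, 0.994, -0.108, 0.0]
force: [-1.7, 3.0, 5.9]
width: 0.0297
```

```bash
python3 -m jog '{"translation":[[0,0,-0.6],[0,0,-0.6],[0,0,-0.6],[0,0,-0.6],[0,0,-0.6],[0,0,-0.6],[0,0,-0.6],[0,0,-0.6],[0,0,-0.6],[0,0,-0.2]],"twist":[[0,0,0],[0,0,0],[0,0,0],[0,0,0],[0,0,0],[0,0,0],[0,0,0],[0,0,0],[0,0,0],[0,0,0]]}'
python3 -m jog '{"translation":[[0,0,0],[0,0,0],[0,0,0],[0,0,0],[0,0,0],[0,0,0],[0,0,0],[0,0,0],[0,0,0],[0,0,0]],"twist":[[0,0,0],[0,0,0],[0,0,0],[0,0,0],[0,0,0],[0,0,0],[0,0,0],[0,0,0],[0,0,0],[0,0,0]]}'
python3 - <<'E'
from h import *
b=get_image("side");P=pts(b);hsv=cv2.cvtColor(b["color"],cv2.COLOR_RGB2HSV);H,S,V=[hsv[...,k].astype(int) for k in range(3)]
q=P[(H>100)&(H<125)&(S>120)&(P[...,2]>.06)&(P[...,1]<.2)&(P[...,0]>.3)&(P[...,0]<1)&(abs(P[...,1])<.2)&(P[...,2]<.3)]
print(len(q),q[:,2].min(),np.percentile(q[:,2],[50,90]))
E
```

```text
time: 4.47
ee_pos: [0.627, -0.0417, 0.1534]
tool_rot: [-0.0, 0.994, -0.108, -0.001]
force: [7.9, -0.4, -13.4]
width: 0.0299
time: 5.3
ee_pos: [0.627, -0.0417, 0.1534]
tool_rot: [-0.0, 0.994, -0.108, -0.001]
force: [5.8, 1.0, -8.1]
width: 0.0301
220 0.12630748916528944 [0.14158288 0.16445469]
```

```bash
python3 -m jog '{"translation":[[0,0,0],[0,0,0],[0,0,0],[0,0,0],[0,0,0],[0,0,-1.5],[0,0,-1.5],[0,0,-1.5],[0,0,-1.5],[0,0,-1.5]],"twist":[[0,0,0],[0,0,0],[0,0,0],[0,0,0],[0,0,0],[0,0,0],[0,0,0],[0,0,0],[0,0,0],[0,0,0]]}' 8.5
python3 -m jog '{"translation":[[-1.45,3.36,0],[-1.45,3.36,0],[-1.45,3.36,0],[-1.45,3.36,0],[-1.45,3.36,0],[-1.45,3.36,0],[-1.45,3.36,0],[-1.45,3.36,0],[0,0,0],[0,0,0]],"twist":[[0,0,0],[0,0,0],[0,0,0],[0,0,0],[0,0,0],[0,0,0],[0,0,0],[0,0,0],[0,0,-0.12],[0,0,-0.12]]}'
python3 -m jog '{"translation":[[0,0,0],[0,0,0],[0,0,0],[0,0,0],[0,0,0],[0,0,0],[0,0,0],[0,0,0],[0,0,0],[0,0,0]],"twist":[[0,0,-0.06],[0,0,0],[0,0,0],[0,0,0],[0,0,0],[0,0,0],[0,0,0],[0,0,0],[0,0,0],[0,0,0]]}'
python3 - <<'E'
from h import *
w=wrist();save(w,"w2",None,.7);print(w["st"]["ee_pos"],rot(w["st"]).round(3))
P=pts(w);hsv=cv2.cvtColor(w["color"],cv2.COLOR_RGB2HSV);H,S,V=[hsv[...,k].astype(int) for k in range(3)]
X,Y,Z=[P[...,k] for k in range(3)];near=np.hypot(X-.5,Y+.28)<.15
for n,m in(("sink",near&(Z>.045)&(Z<.056)&(S<60)),("block",(np.hypot(X-.456,Y+.28)<.03)&(Z>.023)&(Z<.034)),("pcb",near&(H>45)&(H<85)&(S>100)&(Z<.012))):
    q=P[m];print(n,len(q),cv2.minAreaRect((q[:,:2]*1000).astype(np.float32)) if len(q)>5 else 0)
b=get_image("side");P=pts(b);hsv=cv2.cvtColor(b["color"],cv2.COLOR_RGB2HSV);H,S,V=[hsv[...,k].astype(int) for k in range(3)]
q=P[(H>100)&(H<125)&(S>120)&(P[...,2]>.06)&(P[...,1]<.2)&(P[...,0]>.3)&(P[...,0]<1)&(abs(P[...,1])<.2)&(P[...,2]<.3)]
print(len(q),q[:,2].min(),np.percentile(q[:,2],[50,90]))
E
```

```text
time: 6.18
ee_pos: [0.6267, -0.0421, 0.2323]
tool_rot: [0.0, 0.994, -0.108, 0.0]
force: [0.9, -0.3, -0.4]
width: 0.0852
time: 7.02
ee_pos: [0.4546, -0.2815, 0.2321]
tool_rot: [0.0, 1.0, 0.013, 0.001]
force: [-0.7, 0.2, -0.4]
width: 0.0848
time: 7.85
ee_pos: [0.456, -0.2797, 0.2313]
tool_rot: [0.0, 0.999, 0.042, -0.0]
force: [-0.8, 0.4, 0.5]
width: 0.0849
[ 0.45597383 -0.27972983  0.23129678] [[ 0.996  0.084 -0.   ]
 [ 0.084 -0.996 -0.   ]
 [-0.     0.    -1.   ]]
sink 2245 ((560.7689208984375, -271.0263977050781), (69.26513671875, 52.13777160644531), 4.77838659286499)
block 635 ((456.5875244140625, -279.85479736328125), (28.978431701660156, 23.502214431762695), 4.383410453796387)
pcb 3149 ((518.1280517578125, -274.4137878417969), (162.98875427246094, 58.27633285522461), 4.849806308746338)
225 0.12237120633224775 [0.13972655 0.16262812]
```

View pics/w2.png

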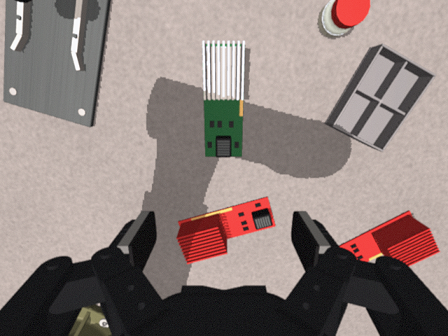

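Wrist view: the block at (223,147) and sink at (224,70) are straight ahead of the jaws. The red cards stand clear behind. Descending to grip the block.

```bash
python3 -m jog '{"translation":[[0,0,3.5],[0,0,3.5],[0,0,3.5],[0,0,3.5],[0,0,3.5],[0,0,2.5],[0,0,1.5],[0,0,0.8],[0,0,0],[0,0,0]],"twist":[[0,0,0],[0,0,0],[0,0,0],[0,0,0],[0,0,0],[0,0,0],[0,0,0],[0,0,0],[0,0,0],[0,0,0]]}' 5
python3 -m jog '{"translation":[[0,0,0],[0,0,0],[0,0,0],[0,0,0],[0,0,0],[0,0,0],[0,0,0],[0,0,0],[0,0,0],[0,0,0]],"twist":[[0,0,0],[0,0,0],[0,0,0],[0,0,0],[0,0,0],[0,0,0],[0,0,0],[0,0,0],[0,0,0],[0,0,0]]}' 0
```

```text
time: 8.78
ee_pos: [0.4563, -0.28, 0.0091]
tool_rot: [0.0, 0.999, 0.042, 0.0]
force: [1.1, 0.9, 1.3]
width: 0.0498
time: 9.62
ee_pos: [0.4571, -0.2801, 0.0102]
tool_rot: [0.001, 0.999, 0.042, 0.001]
force: [-0.7, 1.4, 6.3]
width: 0.0229
```

```bash
python3 -m jog '{"translation":[[0,0,-1],[0,0,-1.5],[0,0,-1.5],[0,0,-1.5],[0,0,-0.5],[-0.3,-2.4,0],[-0.3,-2.4,0],[-0.3,-2.9,0],[-0.3,-2.9,0],[-0.3,-2.9,0]],"twist":[[0,0,0],[0,0,0],[0,0,0],[0,0,0],[0,0,0],[0,0,0],[0,0,0],[0,0,0],[0,0,0],[0,0,0]]}'
python3 -m jog '{"translation":[[-0.3,-2.9,0],[-0.3,-2.9,0],[-0.3,-2.9,0],[-0.3,-2.7,0],[-0.3,-2.2,0],[-0.2,-1.7,0],[0,0,0],[0,0,0],[0,0,0],[0,0,0]],"twist":[[0,0,0],[0,0,0],[0,0,0],[0,0,0],[0,0,0],[0,0,0],[0,0,0.08],[0,0,0.08],[0,0,0.08],[0,0,0.06]]}'
python3 -m jog '{"translation":[[0,0,0],[0,0,0],[0,0,0],[0,0,0],[0,0,0],[0,0,0],[0,0,0],[0,0,0],[0,0,0],[0,0,0]],"twist":[[0,0,0],[0,0,0],[0,0,0],[0,0,0],[0,0,0],[0,0,0],[0,0,0],[0,0,0],[0,0,0],[0,0,0]]}'
cat > card.py <<'E'
from h import *
import sys
w=wrist();save(w,sys.argv[1]);s=w["st"];print(s["time"],s["ee_pos"].round(4),"yaw",np.arctan2(rot(s)[1,0],rot(s)[0,0]).round(4),s["force"].round(1),s["width"])
P=pts(w);hsv=cv2.cvtColor(w["color"],cv2.COLOR_RGB2HSV);H,S,V=[hsv[...,k].astype(int) for k in range(3)]
c,n=np.cos(-.216),np.sin(-.216);Q=P-[.6258,-.042,.010];A=np.stack([Q[...,0]*c+Q[...,1]*n,-Q[...,0]*n+Q[...,1]*c,Q[...,2]],-1)
g=(H>45)&(H<85)&(S>90)&(abs(A[...,1])<.08)&(A[...,0]<.1)
q=A[g];print("pcb nest frame",len(q),cv2.minAreaRect((q[:,:2]*1000).astype(np.float32)),np.percentile(q[:,2],[5,50,95]).round(4))
zt=np.median(q[:,2])+.046
k=(abs(A[...,2]-zt)<.006)&(S<70)&(abs(A[...,1])<.06)&(A[...,0]<A[g][:,0].max()+.01)&(A[...,0]>A[g][:,0].min()+.03)&(w["depth"]>.05)
q=A[k]
if len(q)>20: print("sink",len(q),cv2.minAreaRect((q[:,:2]*1000).astype(np.float32)),np.median(q[:,2]))
t=np.array(s["ee_pos"])-[.6258,-.042,.010];print("tcp nest",(t[0]*c+t[1]*n).round(4),(-t[0]*n+t[1]*c).round(4))
E
python3 card.py w3
```

```text
time: 10.45
ee_pos: [0.4286, -0.1454, 0.0676]
tool_rot: [-0.0, 0.999, 0.042, -0.001]
force: [0.7, 0.0, -1.2]
width: 0.0224
time: 11.28
ee_pos: [0.3993, 0.0047, 0.0678]
tool_rot: [-0.0, 0.994, -0.109, -0.001]
force: [0.3, 0.2, -2.5]
width: 0.0224
time: 12.12
ee_pos: [0.3998, 0.0045, 0.0683]
tool_rot: [0.0, 0.994, -0.108, -0.0]
force: [0.2, 0.5, -2.5]
width: 0.0226
12.1167 [0.3998 0.0045 0.0683] yaw -0.2158 [ 0.2  0.5 -2.5] 0.022605675085172135
pcb nest frame 14391 ((-210.19671630859375, 0.210418701171875), (103.6754150390625, 97.20036315917969), 36.916587829589844) [0.0511 0.0521 0.0533]
sink 6560 ((-152.0635528564453, -3.100811004638672), (19.534502029418945, 52.60955047607422), 0.1401820033788681) 0.09771475495715137
tcp nest -0.2307 -0.003
```

View pics/w3.png

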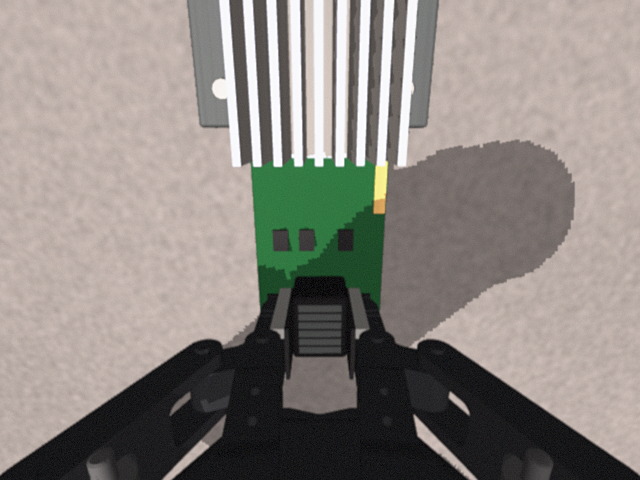

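The card hangs flat and square, its sink 3 mm off the centre line and its front edge before the mouth. I'll correct sideways, lower and slide it in.

```bash
python3 -m jog '{"translation":[[0,-0.3,1],[0,0,1],[0,0,1],[0,0,0.8],[0,0,0.4],[0,0,0.3],[0,0,0.1],[0,0,0],[0,0,0],[0,0,0]],"twist":[[0,0,0],[0,0,0],[0,0,0],[0,0,0],[0,0,0],[0,0,0],[0,0,0],[0,0,0],[0,0,0],[0,0,0]]}'
python3 -m jog '{"translation":[[0.5,0,0],[0.8,0,0],[0.8,0,0],[0.8,0,0],[0.8,0,0],[0.8,0,0],[0.8,0,0],[0.5,0,0],[0,0,0],[0,0,0]],"twist":[[0,0,0],[0,0,0],[0,0,0],[0,0,0],[0,0,0],[0,0,0],[0,0,0],[0,0,0],[0,0,0],[0,0,0]]}'
python3 card.py w4
```

```text
time: 13.0
ee_pos: [0.4008, 0.0076, 0.0228]
tool_rot: [-0.0, 0.994, -0.108, 0.0]
force: [0.1, 0.4, -2.5]
width: 0.0224
time: 13.83
ee_pos: [0.4571, -0.0051, 0.0221]
tool_rot: [0.0, 0.994, -0.108, -0.0]
force: [0.5, 0.9, -2.2]
width: 0.0223
13.8333 [ 0.4571 -0.0051  0.0221] yaw -0.2162 [ 0.5  0.9 -2.2] 0.022302800053334015
pcb nest frame 14760 ((-152.4329833984375, 2.7481002807617188), (103.45487976074219, 99.16841125488281), 40.92057418823242) [0.0049 0.006  0.0076]
sink 6564 ((-94.06533813476562, -0.20097732543945312), (52.618961334228516, 19.600425720214844), 89.97577667236328) 0.051525506354128614
tcp nest -0.1727 -0.0001
```

```bash
python3 -m jog '{"translation":[[0.5,0,0.1],[0.8,0,0],[0.8,0,0],[0.8,0,0],[0.8,0,0],[0.8,0,0],[0.8,0,0],[0.6,0,0],[0.3,0,0],[0,0,0]],"twist":[[0,0,0],[0,0,0],[0,0,0],[0,0,0],[0,0,0],[0,0,0],[0,0,0],[0,0,0],[0,0,0],[0,0,0]]}'
python3 card.py w5
```

```text
time: 14.72
ee_pos: [0.5181, -0.0184, 0.0211]
tool_rot: [0.0, 0.994, -0.108, -0.0]
force: [0.6, -0.3, -1.6]
width: 0.0226
14.7167 [ 0.5181 -0.0184  0.0211] yaw -0.2163 [ 0.6 -0.3 -1.6] 0.022569971558838355
pcb nest frame 14522 ((-84.80929565429688, -3.434112548828125), (102.9415054321289, 106.47516632080078), 46.65144348144531) [0.0038 0.0049 0.0061]
sink 12156 ((-22.73227882385254, -0.11622428894042969), (37.2394905090332, 52.67704391479492), 0.007740681059658527) 0.050389286326623296
tcp nest -0.1102 -0.0001
```

View pics/w5.png

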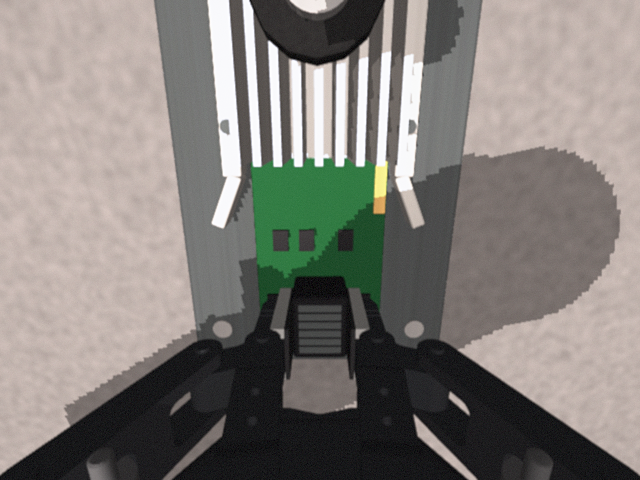

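The card is between the guides and centred, with about 6 mm left to the stop. The foot, at (318,25), is above the sink. I'll ease it onto the stop and watch the force.

```bash
python3 -m jog '{"translation":[[0.1,0,0.05],[0.1,0,0.05],[0.1,0,0],[0.1,0,0],[0.1,0,0],[0.1,0,0],[0.1,0,0],[0,0,0],[0,0,0],[0,0,0]],"twist":[[0,0,0],[0,0,0],[0,0,0],[0,0,0],[0,0,0],[0,0,0],[0,0,0],[0,0,0],[0,0,0],[0,0,0]]}'
python3 card.py w6
```

```text
time: 15.6
ee_pos: [0.5247, -0.0197, 0.0204]
tool_rot: [0.0, 0.994, -0.108, 0.0]
force: [1.2, 0.0, 0.0]
width: 0.0226
15.6 [ 0.5247 -0.0197  0.0204] yaw -0.2158 [1.2 0.  0. ] 0.022566800645711205
pcb nest frame 14288 ((-70.34274291992188, -1.6231307983398438), (86.6715087890625, 97.21977233886719), 58.6592903137207) [0.0033 0.0044 0.0054]
sink 9388 ((-19.68958854675293, 0.05702018737792969), (30.16914939880371, 52.92109298706055), 0.19145405292510986) 0.050085016324336
tcp nest -0.1035 0.0001
```

```bash
python3 -m jog '{"translation":[[0.04,0,0],[0.04,0,0],[0.04,0,0],[0.04,0,0],[0.04,0,0],[0,0,0],[0,0,0],[0,0,0],[0,0,0],[0,0,0]],"twist":[[0,0,0],[0,0,0],[0,0,0],[0,0,0],[0,0,0],[0,0,0],[0,0,0],[0,0,0],[0,0,0],[0,0,0]]}'
```

```text
time: 16.48
ee_pos: [0.5249, -0.0199, 0.0202]
tool_rot: [0.0, 0.994, -0.108, -0.002]
force: [-10.0, 3.6, 5.2]
width: 0.0229
```

```bash
python3 -m jog '{"translation":[[0,0,0],[0,0,0],[0,0,0],[0,0,0],[0,0,0],[0,0,0],[0,0,0],[0,0,0],[0,0,0],[0,0,0]],"twist":[[0,0,0],[0,0,0],[0,0,0],[0,0,0],[0,0,0],[0,0,0],[0,0,0],[0,0,0],[0,0,0],[0,0,0]]}' 5
python3 card.py w7; python3 -c "
from h import *
print(np.round(get_image('wrist')['mount'],3))
b=get_image('side');P=pts(b);m=(np.hypot(P[...,0]-.79,P[...,1]+.079)<.03);print('column top',P[m][:,2].max())"
```

```text
time: 17.32
ee_pos: [0.5265, -0.0202, 0.0203]
tool_rot: [0.0, 0.994, -0.108, -0.0]
force: [0.5, 0.4, -1.2]
width: 0.0502
17.3167 [ 0.5265 -0.0202  0.0203] yaw -0.2158 [ 0.5  0.4 -1.2] 0.050199711549866015
pcb nest frame 15684 ((-74.20552062988281, -0.09883499145507812), (101.66580200195312, 60.181663513183594), 1.904471516609192) [0.0032 0.0042 0.0053]
sink 8211 ((-53.95965576171875, -1.5316848754882812), (87.54678344726562, 81.23951721191406), 89.99103546142578) 0.05005599514290038
tcp nest -0.1017 0.0001
[[ 0.    -0.952 -0.305  0.078]
 [ 1.     0.     0.     0.   ]
 [ 0.    -0.305  0.952 -0.143]
 [ 0.     0.     0.     1.   ]]
column top 0.23534539286452283
```

Contact with the stop was felt (10 N) and the card is released. I'll back off, rise, check the card's seat and read the foot height.

```bash
python3 -m jog '{"translation":[[-1,0,0],[-2,0,0],[-2,0,0],[-1,0,0],[0,0,-3],[0,0,-3.5],[0,0,-3.5],[0,0,-3.5],[0,0,-3],[0,0,-2]],"twist":[[0,0,0],[0,0,0],[0,0,0],[0,0,0],[0,0,0],[0,0,0],[0,0,0],[0,0,0],[0,0,0],[0,0,0]]}'
python3 -m jog '{"translation":[[0,0,0],[0,0,0],[0,0,0],[0,0,0],[0,0,0],[0,0,0],[0,0,0],[0,0,0],[0,0,0],[0,0,0]],"twist":[[0,0,0.12],[0,0,0.12],[0,0,0],[0,0,0],[0,0,0],[0,0,0],[0,0,-0.12],[0,0,-0.12],[0,0,0],[0,0,0]]}' 8.5
cat > seat.py <<'E'
from h import *
c,n=np.cos(-.216),np.sin(-.216)
def nest(P):
    Q=P-[.6258,-.042,.010];return np.stack([Q[...,0]*c+Q[...,1]*n,-Q[...,0]*n+Q[...,1]*c,Q[...,2]],-1)
w=wrist();print(w["st"]["qpos"].round(2),w["st"]["ee_pos"].round(4))
save(w,"w8")
for nm,i in(("wrist",w),("scene",get_image("scene")),("side",get_image("side"))):
    A=nest(pts(i));hsv=cv2.cvtColor(i["color"],cv2.COLOR_RGB2HSV);H,S,V=[hsv[...,k].astype(int) for k in range(3)]
    box=(abs(A[...,1])<.07)&(A[...,0]>-.2)&(A[...,0]<.1)&(i["depth"]>.05)
    g=box&(H>45)&(H<85)&(S>90)&(A[...,2]<.015);q=A[g]
    if len(q)>9:print(nm,"pcb",len(q),cv2.minAreaRect((q[:,:2]*1000).astype(np.float32)),np.median(q[:,2]),q.min(0).round(3),q.max(0).round(3))
    k=box&(abs(A[...,2]-.050)<.004)&(V>110)&(S<80);q=A[k]
    if len(q)>9:print(nm,"sink",len(q),cv2.minAreaRect((q[:,:2]*1000).astype(np.float32)))
    f=box&(V<60)&(np.hypot(A[...,0],A[...,1])<.02)&(A[...,2]>.053)&(A[...,2]<.1);q=A[f]
    if len(q)>5:print(nm,"foot z",len(q),np.percentile(q[:,2],[0,5,25,50,90]).round(4))
    save(i,"z_"+nm)
E
python3 seat.py
python3 - <<'E'
import cv2
a=cv2.imread("pics/z_side.png")[200:290,200:370];b=cv2.imread("pics/z_scene.png")[220:350,280:420]
a=cv2.resize(a,(680,360),interpolation=3)
cv2.imwrite("pics/zz.png",a)
E
```

```text
time: 18.3
ee_pos: [0.4686, -0.0074, 0.2092]
tool_rot: [-0.001, 0.994, -0.108, 0.002]
force: [1.8, 0.1, -0.1]
width: 0.0497
time: 19.13
ee_pos: [0.4678, -0.0073, 0.2051]
tool_rot: [0.0, 0.994, -0.109, -0.0]
force: [-0.1, -0.0, 0.4]
width: 0.0855
[ 0.42 -0.32 -0.29 -0.   -1.6   0.93] [ 0.4678 -0.0073  0.2051]
wrist pcb 4832 ((-77.24205017089844, -0.17596817016601562), (95.31758117675781, 60.03342056274414), 0.7990344762802124) 0.0041681684602630584 [-0.125 -0.03  -0.001] [-0.03   0.03   0.015]
wrist sink 1555 ((-12.728143692016602, 0.03960990905761719), (43.85466766357422, 52.10374450683594), 0.24449345469474792)
wrist foot z 817 [0.0582 0.0631 0.065  0.0656 0.0668]
scene pcb 157 ((-89.8218002319336, 1.2883777618408203), (62.814579010009766, 69.0106201171875), 89.94419860839844) 0.0025771336366484307 [-0.124 -0.03  -0.003] [-0.055  0.033  0.01 ]
scene sink 169 ((0.353424072265625, -1.0115470886230469), (72.8344497680664, 53.79161071777344), 0.04856399819254875)
side pcb 241 ((-81.93885803222656, 0.42542266845703125), (67.00409698486328, 88.61190795898438), 89.32695770263672) 0.004244974629944111 [-0.126 -0.033 -0.003] [-0.038  0.034  0.015]
side sink 175 ((-2.2585220336914062, 1.8593196868896484), (70.16569519042969, 56.748382568359375), 1.0642666816711426)
side foot z 13 [0.0603 0.0611 0.0634 0.0646 0.067 ]
```

View pics/zz.png

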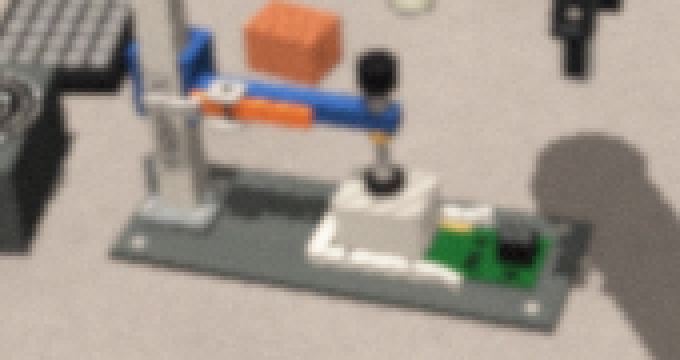

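Card seated: the board's rear edge is at −125 mm in the nest frame, so the sink is at about 0, y≈0. The foot hangs less than a centimetre above it. I'll half turn so the wrist camera stays clear of the column and hover over the squeeze point.

```bash
python3 -m jog '{"translation":[[0,0,0],[0,0,0],[0,0,0],[0,0,0],[0,0,0],[0,0,0],[0,0,0],[0,0,0],[0,0,0],[0,0,0]],"twist":[[0,0,0.12],[0,0,0.12],[0,0,0.12],[0,0,0.12],[0,0,0.12],[0,0,0.12],[0,0,0.12],[0,0,0.12],[0,0,0.12],[0,0,0.12]]}'
python3 -m jog '{"translation":[[0,0,0],[0,0,-1],[0,0,0],[0,0,0],[0,0,0],[0,0,0],[0,0,0],[0,0,0],[0,0,0],[0,0,0]],"twist":[[0,0,0.12],[0,0,0.12],[0,0,0.12],[0,0,0.12],[0,0,0.12],[0,0,0.12],[0,0,0.12],[0,0,0.12],[0,0,0.12],[0,0,0.12]]}'
python3 -m jog '{"translation":[[0,0,0],[0,0,0],[0,0,0],[0,0,0],[0,0,0],[0,0,0],[0,0,0],[-3.8,0,0],[-3.8,0,0],[-3.8,0.5,0]],"twist":[[0,0,0.12],[0,0,0.12],[0,0,0.12],[0,0,0.12],[0,0,0.12],[0,0,0.12],[0,0,0.02],[0,0,0],[0,0,0],[0,0,0]]}'
python3 -m jog '{"translation":[[-3.8,0,0],[-3.8,0,0],[-3,0,0],[-1.2,0,0],[0,0,0],[0,0,0],[0,0,0],[0,0,0],[0,0,0],[0,0,0]],"twist":[[0,0,0],[0,0,0],[0,0,0],[0,0,0],[0,0,0],[0,0,0],[0,0,0],[0,0,0],[0,0,0],[0,0,0]]}'
cat > sq.py <<'E'
from h import *
import sys
c,n=np.cos(-.216),np.sin(-.216)
def nest(P):
    Q=np.asarray(P)-[.6258,-.042,.010];return np.stack([Q[...,0]*c+Q[...,1]*n,-Q[...,0]*n+Q[...,1]*c,Q[...,2]],-1)
w=wrist();s=w["st"];save(w,sys.argv[1])
print("tcp nest",nest(s["ee_pos"]).round(4),"yaw",(np.arctan2(rot(s)[1,0],rot(s)[0,0])+.216).round(4),s["qpos"].round(2))
A=nest(pts(w));hsv=cv2.cvtColor(w["color"],cv2.COLOR_RGB2HSV);H,S,V=[hsv[...,k].astype(int) for k in range(3)]
ok=(w["depth"]>.04)&(abs(A[...,1])<.04)&(A[...,2]>.09)
b=A[ok&(H>100)&(H<125)&(S>120)]
for x0 in np.arange(0,.14,.01):
    q=b[abs(b[:,0]-x0)<.005]
    if len(q)>9:print("bar x%.2f"%x0,np.percentile(q[:,1],[2,98]).round(4),"z",np.median(q[:,2]).round(4))
o=A[ok&(H>3)&(H<20)&(S>150)]
if len(o):print("lever",len(o),np.percentile(o,[2,50,98],axis=0).round(4).tolist())
E
python3 sq.py w9
```

```text
time: 20.12
ee_pos: [0.4679, -0.0073, 0.2053]
tool_rot: [0.0, 0.757, -0.653, -0.0]
force: [0.3, -0.0, 1.3]
width: 0.0852
time: 20.95
ee_pos: [0.4679, -0.0073, 0.2153]
tool_rot: [-0.0, -0.256, 0.967, -0.0]
force: [0.1, 0.1, 0.1]
width: 0.0851
time: 21.78
ee_pos: [0.5817, -0.0274, 0.2161]
tool_rot: [0.001, 0.106, 0.994, 0.0]
force: [-0.4, 0.0, 1.3]
width: 0.0849
time: 22.62
ee_pos: [0.6953, -0.0515, 0.2162]
tool_rot: [0.001, 0.107, 0.994, 0.0]
force: [-0.4, 0.0, -0.1]
width: 0.0847
tcp nest [0.0699 0.0056 0.2062] yaw 3.1441 [ 0.21  0.3   0.35  0.   -1.62 -2.  ]
bar x0.01 [-0.0049  0.0075] z 0.1683
bar x0.02 [-0.008   0.0083] z 0.1296
bar x0.03 [-0.0075  0.0083] z 0.1296
bar x0.04 [-0.0083  0.0084] z 0.1297
bar x0.05 [-0.0085  0.0085] z 0.1298
bar x0.06 [-0.0369  0.0085] z 0.1298
bar x0.07 [-0.0162  0.0079] z 0.1298
bar x0.08 [-0.0082  0.008 ] z 0.1296
bar x0.09 [-0.0077  0.0081] z 0.1297
bar x0.10 [-0.0078  0.0081] z 0.1297
bar x0.11 [-0.0079  0.0023] z 0.1297
bar x0.12 [-0.008   0.0023] z 0.1297
bar x0.13 [-0.0082  0.0076] z 0.1298
bar x0.14 [-0.0305  0.0111] z 0.1348
lever 599 [[0.0492, 0.0138, 0.1204], [0.0782, 0.016, 0.1285], [0.1418, 0.0182, 0.1303]]
```

View pics/w9.png

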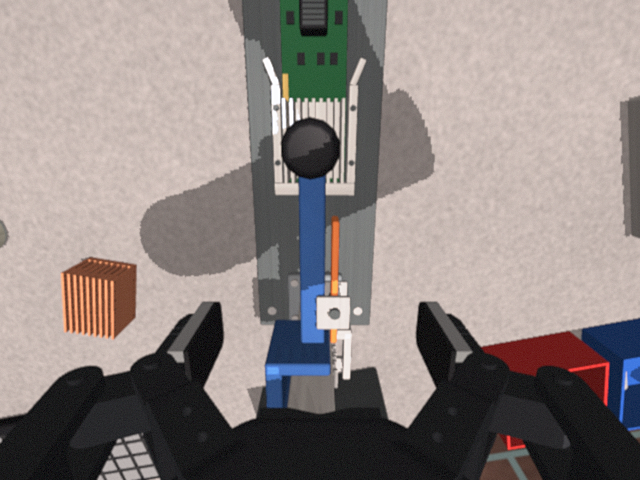

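Wrist view: bar at (312,250), orange lever at (335,250), pivot block at (334,313). The jaws are centred at x=70 mm, y=+5.6 mm, so the bar-side finger touches first. Descend and squeeze.

```bash
python3 -m jog '{"translation":[[0,0,2.5],[0,0,2.5],[0,0,2.5],[0,0,1.5],[0,0,1],[0,0,0.5],[0,0,0],[0,0,0],[0,0,0],[0,0,0]],"twist":[[0,0,0],[0,0,0],[0,0,0],[0,0,0],[0,0,0],[0,0,0],[0,0,0],[0,0,0],[0,0,0],[0,0,0]]}' 5
python3 -m jog '{"translation":[[0,0,0],[0,0,0],[0,0,0],[0,0,0],[0,0,0],[0,0,0],[0,0,0],[0,0,0],[0,0,0],[0,0,0]],"twist":[[0,0,0],[0,0,0],[0,0,0],[0,0,0],[0,0,0],[0,0,0],[0,0,0],[0,0,0],[0,0,0],[0,0,0]]}' 0
```

```text
time: 23.5
ee_pos: [0.6963, -0.0517, 0.1119]
tool_rot: [0.001, 0.107, 0.994, 0.0]
force: [0.1, -0.4, -0.2]
width: 0.0502
time: 24.33
ee_pos: [0.6953, -0.0543, 0.109]
tool_rot: [-0.001, 0.107, 0.994, -0.002]
force: [1.9, -10.2, -6.1]
width: 0.0219
```

The lever is shut (21.9 mm) and the hand carries −6.1 N, which is the arm's weight. Lowering gently.

```bash
python3 -m jog '{"translation":[[0,0,0.05],[0,0,0.05],[0,0,0.05],[0,0,0.05],[0,0,0.05],[0,0,0.05],[0,0,0.05],[0,0,0.05],[0,0,0],[0,0,0]],"twist":[[0,0,0],[0,0,0],[0,0,0],[0,0,0],[0,0,0],[0,0,0],[0,0,0],[0,0,0],[0,0,0],[0,0,0]]}'
```

```text
time: 25.17
ee_pos: [0.6953, -0.0543, 0.1055]
tool_rot: [-0.001, 0.107, 0.994, -0.002]
force: [0.8, -8.2, -4.1]
width: 0.0219
```

```bash
python3 -m jog '{"translation":[[0,0,0.04],[0,0,0.04],[0,0,0.04],[0,0,0.04],[0,0,0.04],[0,0,0],[0,0,0],[0,0,0],[0,0,0],[0,0,0]],"twist":[[0,0,0],[0,0,0],[0,0,0],[0,0,0],[0,0,0],[0,0,0],[0,0,0],[0,0,0],[0,0,0],[0,0,0]]}'
```

```text
time: 26.0
ee_pos: [0.6953, -0.0543, 0.1047]
tool_rot: [-0.0, 0.107, 0.994, -0.002]
force: [-0.8, -8.0, -0.4]
width: 0.0218
```

```bash
python3 sq.py w10 | grep -E "tcp|x0.0[2345]"
python3 - <<'E'
from h import *
b=get_image("side");save(b,"s10",(200,190,370,290),4)
E
```

```text
tcp nest [0.0705 0.0029 0.0947] yaw 3.1426 [ 0.21  0.32  0.16  0.   -1.42 -2.  ]
bar x0.02 [-0.0036  0.0037] z 0.1612
bar x0.03 [-0.0082  0.0085] z 0.123
bar x0.04 [-0.0081  0.0084] z 0.1229
bar x0.05 [-0.0081  0.0082] z 0.1229
```

View pics/s10.png

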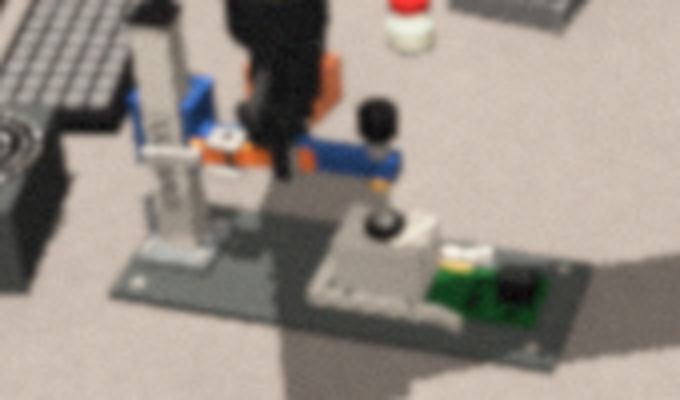

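Bar down 6.8 mm (h≈0.043) and the foot, at (385,222), sits on the sink. The hand carries only 0.4 N now. Letting go and retracting straight up.

```bash
python3 -m jog '{"translation":[[0,0,0],[0,0,0],[0,0,0],[0,0,0],[0,0,0],[0,0,0],[0,0,0],[0,0,0],[0,0,0],[0,0,0]],"twist":[[0,0,0],[0,0,0],[0,0,0],[0,0,0],[0,0,0],[0,0,0],[0,0,0],[0,0,0],[0,0,0],[0,0,0]]}' 5
python3 -m jog '{"translation":[[0,0,-1],[0,0,-1.5],[0,0,-2],[0,0,-2],[0,0,-2],[0,0,-2],[0,0,-2],[0,0,0],[0,0,0],[0,0,0]],"twist":[[0,0,0],[0,0,0],[0,0,0],[0,0,0],[0,0,0],[0,0,0],[0,0,0],[0,0,0],[0,0,0],[0,0,0]]}'
python3 sq.py w11 | grep -E "tcp|x0.0[3456789]|lever"; python3 seat.py; cd pics; python3 -c "
import cv2
a=cv2.imread('z_side.png')[190:290,200:370];cv2.imwrite('s11.png',cv2.resize(a,None,fx=4,fy=4,interpolation=3))"
```

```text
time: 26.93
ee_pos: [0.6956, -0.0517, 0.1043]
tool_rot: [-0.0, 0.107, 0.994, -0.0]
force: [0.4, -0.2, -0.1]
width: 0.05
time: 27.77
ee_pos: [0.6955, -0.0516, 0.2291]
tool_rot: [-0.0, 0.107, 0.994, 0.0]
force: [0.7, -0.2, -0.5]
width: 0.0499
tcp nest [0.0702 0.0055 0.2191] yaw 3.1434 [ 0.21  0.3   0.38 -0.   -1.64 -2.  ]
bar x0.03 [-0.0079  0.0078] z 0.123
bar x0.04 [-0.0081  0.0086] z 0.1229
bar x0.05 [-0.0082  0.0086] z 0.1229
bar x0.06 [-0.0084  0.0086] z 0.1229
bar x0.07 [-0.0085  0.008 ] z 0.1229
bar x0.08 [-0.0079  0.0081] z 0.123
bar x0.09 [-0.008   0.0081] z 0.1229
lever 504 [[0.0492, 0.0125, 0.113], [0.0772, 0.0152, 0.1219], [0.1425, 0.0181, 0.1234]]
[ 0.21  0.3   0.38 -0.   -1.64 -2.  ] [ 0.6953 -0.0516  0.2283]
wrist pcb 4578 ((-42.248809814453125, 0.0311431884765625), (162.12469482421875, 59.474971771240234), 0.294937402009964) 0.004163003469239668 [-0.123 -0.03   0.002] [0.039 0.03  0.014]
wrist sink 1055 ((0.02124786376953125, 0.23322296142578125), (69.47742462158203, 52.056922912597656), 0.34056371450424194)
scene pcb 114 ((-95.73240661621094, -10.66965103149414), (61.55828857421875, 66.13525390625), 33.13862228393555) 0.002425349925301846 [-0.124 -0.03  -0.002] [-0.053  0.028  0.008]
scene sink 165 ((-0.3235206604003906, -1.364725112915039), (53.53239059448242, 73.70262908935547), 89.7463607788086)
scene foot z 11 [0.056  0.0563 0.0572 0.0587 0.061 ]
side pcb 238 ((-81.79833984375, 3.8852500915527344), (87.63250732421875, 62.23432540893555), 0.2828100919723511) 0.004000429705499135 [-0.126 -0.027 -0.001] [-0.038  0.035  0.013]
side sink 168 ((-1.5479888916015625, 2.189228057861328), (71.85364532470703, 58.099056243896484), 0.8771055936813354)
side foot z 20 [0.055  0.0555 0.0569 0.0582 0.0597]
```

View pics/s11.png

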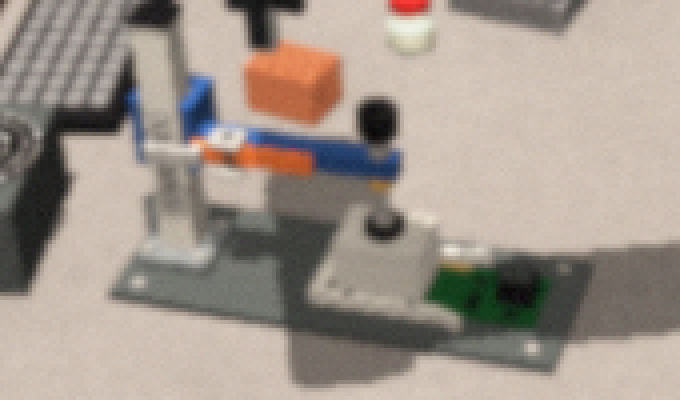

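```bash
python3 -c "
from bench import order
print(order.sign_off())"
```

```text
the job is handed in; nothing more can be done
None
```

The green card is in the press against the end stop, and the released arm rests with its rubber foot on the heat sink. I handed the job in at about 28 s of the 67 s allowed, using 11 pictures.

- **Raising the arm:** I pulled it up by the knob to the 50 mm notch and let go. It read about 50 mm afterwards.
- **Placing the card:** I gripped it by its black block and slid it between the guides until the stop pushed back with about 10 N. Then I released it.
- **Lowering the arm:** With the lever squeezed, the hand carried 6.1 N, about the arm's weight. I let the arm down 6.8 mm until the hand carried only 0.4 N, then let go and moved clear.

Last checks:
- **Card position:** the wrist camera puts the heat sink at x ≈ 0.0 mm and y ≈ 0.2 mm from its place, and 0.3° off square. The board is flat.
- **Arm:** its height did not change on release (about 43 mm), and the lever sprang back.
- **Robot:** it touches nothing, and the force reading is near zero.

**Disagreement:** the more distant side camera put the heat sink 1.5 to 2.2 mm off, which is within its calibration error. I trusted the wrist view.

**Not measured directly:** the force of the foot on the heat sink. About 6 N is inferred from the change in load on the hand.

I did not measure the other things on the bench again at the end, but nothing was touched that I could tell.

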